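# Put the petits fours away and seal both jars

### The job

Put the petits fours away airtight: every macaron into the stoneware canister and every chocolate truffle into the small glass jar. Shut the canister by setting its lid home on the mouth, with the lid's two cam saddles lying along the wire bail's swing, and only then swinging the bail over center so that it snaps down between the ridges of the saddles. Close the glass jar with its brass lid: if the lid rides high on the thread, turn it back until it drops into place, then screw it forward (clockwise from above) to its stop; leave the other things standing near by where they are.

Things in the scene. Friction and masses are not known exactly. Their poses are not given: they have to be found in the camera images.
- canister: cream stoneware canister, 92 mm across, 88 mm high, fixed to the worktop; origin at the centre of its underside. Inside it is 76 mm across at the mouth, floor 6 mm up. A wire bail swings on two pivots on its y axis (y = +-52 mm, 40 mm up). The parked bail leans out to the canister's -x side, which faces the robot's side of the worktop (its x axis is within 20 degrees of world x)
- canister_mouth (a point): centre of the canister's mouth, level with its rim, 88 mm above its underside
- bail (a joint): lean of the wire bail, rad: 0 = upright over the middle of the lid (shut, stop at -0.03), growing as it leans to the canister's -x side, at most 1.2 (starts 0.9 to 1.15); light friction holds it anywhere. With the lid on, its cross bar meets the ramps at about 0.4, is sprung up by 4 mm (some 10 N at the grip), passes the ridges at 0.11 and snaps into the groove at 0 (play 0.03)
- bail_grip (a point): centre of the bail's dark wooden grip, a freely turning roll 13 mm thick, 24 mm long along the canister's y axis, on a 28 mm wide wire loop above the cross bar; 98 mm from the pivot line. Shut, it is 138 to 141 mm above the worktop, 25 mm above the ridges. Push it with shut fingertips from its outer (-x) side along its arc
- bail_pivot (a point): middle of the bail's pivot line (along the canister's y axis), 40 mm above the canister's underside; fixed. The bail's cross bar, 6 mm wire, lies 72 mm from this line and is 105 mm wide
- canister_lid: loose stoneware lid, 88 mm across, 160 g, red rubber seal beneath; origin at the centre of its plug's underside, z up. Plug 72 mm across, 8 mm high, with tapered foot; plate above it from 8 to 14 mm up (11 mm at its edge). Starts flat on the worktop, right way up. Home: origin 80 mm above the canister's underside, x axis along the canister's x axis, either way round (within 8 degrees, for the bail to meet both saddles)
- lid_grip (a point): point on the lid's axis, 20 mm above its origin, midway between two steel cam saddles that stand on the plate at y = +-22 mm: each 10 mm thick, 56 mm long along the lid's x axis, 14 to 31 mm above the lid's origin, with ridges 33 mm up at x = +-8 mm, a groove between and a ramp outside each. Grip both outer faces: 54 mm along the lid's y axis
- screw_jar: small glass jar, 72 mm across, 70 mm high, fixed to the worktop; origin at the centre of its underside. Mouth 44 mm across inside, floor 6 mm up. Neck 50 mm outside with four thread ribs (58 mm across), one every 90 degrees, each 42 degrees long, rising 2 mm counterclockwise; at its lower, clockwise end an upright stop reaches above and below it
- screw_jar_mouth (a point): centre of the glass jar's mouth, level with its rim, 70 mm above its underside
- screw_lid: loose brass screw lid, 67 mm across over the knurling, 16 mm high, 60 g; origin at the centre of its open underside, z up, closed face on top; starts on the worktop, open side down. Inside four lugs on its x and y axes, 14 degrees wide; about 1.5 mm sideways play on the neck. Home: origin 58 mm above the jar's underside, axes parallel to the jar's x and y (any quarter turn), lugs at the stops
- screw_lid_top (a point): centre of the brass lid's top, 16 mm above its origin. Set on by chance the lid mostly rides 6 to 11 mm high, lugs on ribs or stops: forward is blocked, but turned back (counterclockwise from above) it falls to final height at 42 to 68 degrees counterclockwise of home, where the next stops block; from there it turns freely clockwise, under the ribs, to its stops. Let it down as it drops
- slate: dark slate serving board, 84 x 230 x 6 mm, fixed; origin at the centre of its underside. The petits fours stand on it at the start, macarons in the front row. A wall cabinet hangs over the back of the worktop, underside 480 mm up, its front edge some 140 mm behind the middle of the slate: lift the lids, which lie behind the slate, only some 50 mm and bring them forward before raising them
- macaron_pink: pink macaron, 42 mm across, 22 mm high, 30 g, lying flat on the slate at the start; origin at the centre of its underside, z up through it. Belongs in the canister. May be absent
- macaron_green: green macaron, 42 mm across, 22 mm high, 30 g, lying flat on the slate at the start; origin at the centre of its underside, z up through it. Belongs in the canister. May be absent
- macaron_yellow: yellow macaron, 42 mm across, 22 mm high, 30 g, lying flat on the slate at the start; origin at the centre of its underside, z up through it. Belongs in the canister. May be absent
- truffle_dark: dark chocolate truffle with fine white stripes, a flat-bottomed dome 26 mm across at the foot (upright sides to 10 mm up), 18 mm high, 20 g; origin at the centre of its underside. Belongs in the small glass jar. May be absent
- truffle_milk: milk chocolate truffle with fine white stripes, a flat-bottomed dome 26 mm across at the foot (upright sides to 10 mm up), 18 mm high, 20 g; origin at the centre of its underside. Belongs in the small glass jar. May be absent
- truffle_white: white chocolate truffle with fine dark stripes, a flat-bottomed dome 26 mm across at the foot (upright sides to 10 mm up), 18 mm high, 20 g; origin at the centre of its underside. Belongs in the small glass jar. May be absent
- pepper_grinder: glass pepper grinder with a black cap, 43 mm across, 112 mm high, loose, behind the work; origin at the centre of its underside; leave it alone
- jar_cashew: clip-top glass jar of nuts, 114 mm across, 99 mm high, loose, behind the work; origin at the centre of its underside; leave it alone
- oil_bottle: pale bottle with a black cap, 42 mm across, 170 mm high, loose, behind the work; origin at the centre of its underside; leave it alone

How it is judged:
By the outcome, as a careful person would: the job done as asked, in the order asked, and still so for the second after the job is handed in, with the robot touching nothing.
Of macaron_pink, macaron_green, macaron_yellow only 2 to 3 are there at a start; the rules pass over those that are not, and their reading is None.
Of truffle_dark, truffle_milk, truffle_white only 2 to 3 are there at a start; the rules pass over those that are not, and their reading is None.
At some moment in a run one of macaron_pink, macaron_green, macaron_yellow, truffle_dark, truffle_milk, truffle_white may be knocked a few centimetres aside while the robot is not near it.
Once in a run the grip may slacken for a moment while it holds something.
It also fails if it takes over 208 s, if anything falls off the work surface, if the arm or the gripper's body presses on something with over 40 N, if the wrist force passes 120 N, or if a joint passes its speed limit or range.

### The arm

A 7-joint arm with a two-finger parallel gripper is mounted at the origin on a cart in front of the work surface, level with it; the furniture and walls round the work are solid. World frame = base frame: x ahead of the robot, y to its left, z up, the work surface at z = 0. Lengths are in m, angles in rad, forces in N, time in s.
With the tool pointing down it reaches from about 0.35 to 0.9 m from the base axis. Payload 7.2 kg.
Tool frame: the origin (TCP) lies midway between the tips of the shut fingers; the grasp point (between the pads) lies 19 mm behind it (r.grip_point_offset is the distance from the TCP to the grasp point, in m); z points along the fingers, y is the line along which they close (so a half turn about z gives the same grasp; the last joint's range is limited). The gripper opens to 85 mm and grips with 20 to 120 N. Pads are 22 mm wide; open, the fingers measure 114 mm over their backs; the gripper's body (76 mm by 85 mm) begins 54 mm behind the grasp point. The pads swing forward as they close: fully open they stand 13 mm farther back than shut.
Start: joints at [-1.413, 0.411, -0.013, 1.596, 0.006, 1.134, -0.082], TCP at [0.14, 0.609, 0.231] pointing down, gripper open.
Joint ranges: [-2.95, 2.95], [-0.29, 1.99], [-1.47, 1.44], [0.14, 2.54], [-1.03, 4.17], [0.13, 1.85], [-2.86, 2.86]. Speed limits (rad/s): [2.39, 2.39, 3.01, 3.01, 3.14, 3.14, 3.14].

### API

Orientations are given as a unit quaternion [w, x, y, z].
In Python, from workcell import r gives the robot as it stands.
- The arm moves only by the shell command python3 -m inch 'ROWS' [OPENING] [FORCE]. ROWS is JSON, a list of rows, each a list of 4 numbers: the shift along the tool's x, y, z as a fraction of full scale, then the turn about the tool's z as a fraction of full scale. A call has 1 to 20 rows; each row is the pose to reach, as a shift and turn from the pose commanded when the call began, along the tool's axes at that moment, turning the shorter way round; what a row does not reach only later rows make up. Full scale, the value 1, is 100 mm for a shift and pi rad for a turn. A row lasts 1/10 s, in which the tool goes at most 50 mm and 8.59 degrees, less where a joint would pass 70% of its speed; a pose out of reach is approached as far as the arm can. A call with a number of a shift or a turn outside -1 to 1 is refused whole. A call with a gripper value outside its range is refused whole. OPENING is the finger opening in mm, from 0 to 85.4, set as the call begins (- or left out, the last holds). The fingers move at their own pace and stop on an object; FORCE is the grip in N (left out, the last holds). Time passes only in rows, so rows that repeat a pose let the fingers close. It gives the time, the measured TCP pose, the force, the opening and the grip force at its end, in the units of the state.
- r.get_state(): the state, without advancing time (a new reading comes with each control period).
- r.capture(name): name is "scene" or "top"; returns (picture, depth): 480x640x3 uint8, blue, green, red; 480x640 float32, m along the optical axis (not along the pixel's ray), 0 where there is no reading.
- r.get_calibration(name): a dict with "camera_matrix" (3x3 intrinsics, pixels), "pose" (4x4, takes a point from camera to world coordinates). Camera axes: x right, y up, looking along -z (the intrinsics and any distortion apply to the point x, -y, -z); pixel columns grow to the right and rows downward; lengths in m; the calibration is good to about 2 mm. A picture is of the moment at which its call begins. get_calibration takes no time and is no camera call.
- r.job_done(): hands the job in; it is judged then, once.
Trained networks look in the newest picture that a camera, given by its name, has taken for a name from the list of things; names that differ only in an ending like _2 or _b are one class to them, and where a whole thing is asked for, a point or a joint stands for the part that bears it (a point fixed in the world has none). Each returns a list of dicts, best first, with "conf" (0 to 1); they miss things now and then, are a little off and sometimes report something else, mostly with a low value. They report only what shows in the picture. A call takes as long as a camera call.
- r.regions_of(camera, label): "region" (480x640 bool, what is visible of it) and "position" ([column, row] in pixels, amid what is visible of it).
The state is a dict: "clock": time; "joints": joint angles; "joint_vel": joint speeds; "effort": joint torques, N m; "tool_pos": TCP position; "tcp_rot": TCP orientation; "force": force on the tool from outside, world axes, zero at the start; "wrist_torque": the same for the moment, N m; "width": finger opening in m; "finger_force": force on a finger pad.
Only numpy, scipy, OpenCV 4.12 (cv2) and the standard library are available. Lean on these libraries where they do the work, as an engineer would, in place of code of your own. Each camera call takes 0.05 s, during which the arm holds its last target. There are 200 camera calls.

## Working session

There is one attempt and no reset: what is moved stays moved. The work goes in short steps, Python scripts to look and compute and a shell command to move; the robot and the scene stay as the last step left them, time stands still between calls to the robot, and variables do not carry over. Pictures are saved under pics/ and viewed, at most 14 in all, crops included, and the job is handed in when it is done.

```bash
ls; mkdir -p pics
cat > h.py <<'E'
from workcell import r
import numpy as np, cv2
def cal(c):
    k=r.get_calibration(c); return np.array(k["camera_matrix"]),np.array(k["pose"]),k
def pts(c,depth,mask):
    K,P,_=cal(c); v,u=np.nonzero(mask&(depth>0)); d=depth[v,u]
    p=np.stack([(u-K[0,2])/K[0,0]*d,-(v-K[1,2])/K[1,1]*d,-d],1)
    return p@P[:3,:3].T+P[:3,3]
def proj(c,p):
    K,P,_=cal(c); q=(np.asarray(p)-P[:3,3])@P[:3,:3]; return K[0,0]*q[0]/-q[2]+K[0,2],K[1,2]-K[1,1]*q[1]/-q[2]
def ray(c,u,v,z):
    K,P,_=cal(c); d=P[:3,:3]@np.array([(u-K[0,2])/K[0,0],-(v-K[1,2])/K[1,1],-1]); o=P[:3,3]; return o+d*(z-o[2])/d[2]
E
python3 - <<'E'
from h import *
for c in("scene","top"):
    im,d=r.capture(c); cv2.imwrite(f"pics/{c}0.png",im); np.savez(f"{c}0.npz",im=im,d=d)
    K,P,k=cal(c); print(c,k.keys(),K.round(1).tolist(),P.round(3).tolist())
    for n in "canister canister_lid bail screw_jar screw_lid slate macaron_pink macaron_green macaron_yellow truffle_dark truffle_milk truffle_white pepper_grinder jar_cashew oil_bottle".split():
        for o in r.regions_of(c,n)[:2]:
            q=pts(c,d,o["region"])
            if o["conf"]>.3 and len(q): print(n,round(o["conf"],2),np.round(o["position"]),len(q),np.median(q,0).round(3),np.percentile(q,2,0).round(3),np.percentile(q,98,0).round(3))
s=r.get_state(); print({k:np.round(v,3).tolist() for k,v in s.items()}, r.grip_point_offset)
E
```

```text
pics
scene dict_keys(['camera_matrix', 'pose']) [[569.1, 0.0, 308.5], [0.0, 569.1, 240.4], [0.0, 0.0, 1.0]] [[0.648, 0.518, -0.559, 0.015], [-0.762, 0.437, -0.478, -0.496], [-0.003, 0.735, 0.678, 0.783], [0.0, 0.0, 0.0, 1.0]]
canister 0.9 [172. 246.] 3062 [0.437 0.19  0.061] [0.362 0.148 0.005] [0.487 0.25  0.088]
canister 0.38 [276. 282.] 1312 [0.518 0.018 0.014] [ 0.485 -0.019  0.008] [0.563 0.049 0.032]
canister_lid 0.76 [275. 284.] 1286 [0.518 0.018 0.014] [ 0.485 -0.019  0.008] [0.563 0.049 0.032]
bail 0.91 [148. 260.] 494 [0.387 0.183 0.071] [ 0.355  0.143 -0.002] [0.455 0.305 0.088]
bail 0.71 [175. 248.] 3027 [0.437 0.191 0.061] [0.362 0.148 0.005] [0.487 0.252 0.088]
screw_jar 0.9 [356. 382.] 2247 [ 0.427 -0.233  0.045] [ 0.405 -0.262  0.004] [ 0.473 -0.197  0.07 ]
screw_jar 0.61 [148. 260.] 509 [0.387 0.184 0.071] [ 0.355  0.143 -0.002] [0.455 0.289 0.088]
screw_lid 0.76 [315. 304.] 1021 [ 0.53  -0.07   0.014] [ 0.502 -0.098 -0.001] [ 0.564 -0.038  0.017]
slate 0.83 [259. 330.] 3621 [ 0.436 -0.036  0.005] [ 0.393 -0.127  0.   ] [0.476 0.094 0.008]
macaron_pink 0.67 [214. 296
[... 2614 characters left out ...]
 0.092]
pepper_grinder 0.79 [339. 177.] 518 [ 0.669 -0.095  0.103] [ 0.658 -0.123 -0.001] [ 0.727 -0.077  0.115]
jar_cashew 0.92 [255. 175.] 1867 [0.68  0.077 0.096] [0.647 0.031 0.017] [0.717 0.131 0.102]
oil_bottle 0.63 [396. 178.] 780 [ 0.656 -0.213  0.117] [ 0.645 -0.238  0.012] [ 0.681 -0.2    0.173]
{'clock': 1.6, 'joints': [-1.413, 0.411, -0.013, 1.596, 0.006, 1.134, -0.082], 'joint_vel': [0.002, 0.0, -0.0, 0.001, 0.001, 0.001, -0.002], 'effort': [-0.001, -60.041, 0.681, -29.973, 0.014, 0.002, 0.0], 'tool_pos': [0.14, 0.609, 0.231], 'tcp_rot': [-0.0, 0.113, 0.994, 0.0], 'force': [-0.097, 0.362, 0.627], 'wrist_torque': [0.002, 0.001, -0.013], 'finger_force': 0.0, 'width': 0.085} 0.0187
```

View pics/scene0.png

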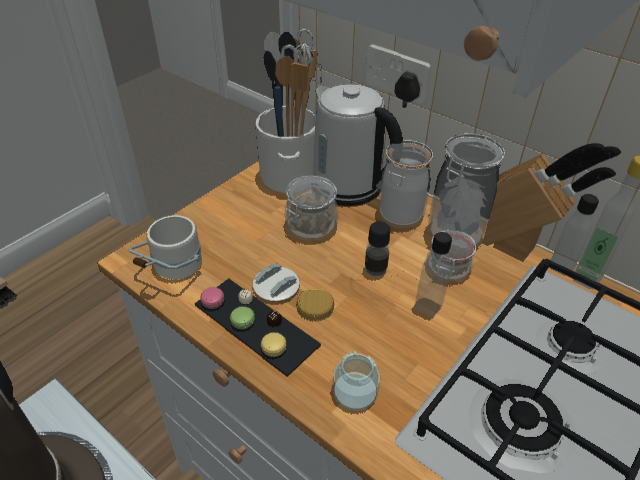

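View pics/top0.png

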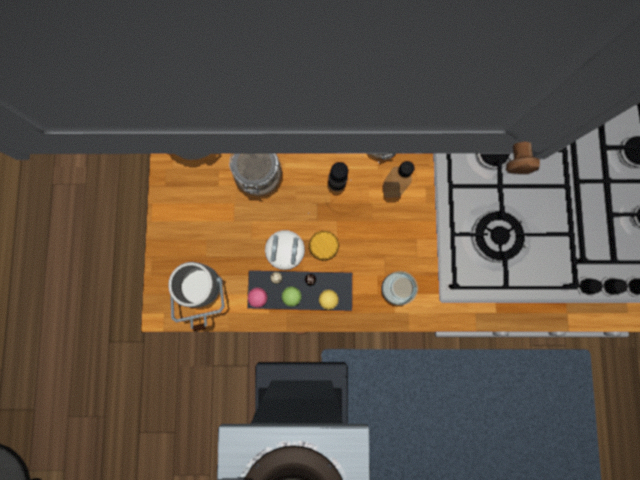

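The scene shows pink, green and yellow macarons, with white and dark truffles. The canister is at the left (top view 194,285), its bail leaning toward the robot. The lids lie behind the slate (285,249 and 324,245), and the jar is at the right (399,288). I'll refine these positions with fits.

```bash
cat > fit.py <<'E'
from h import *
from scipy.optimize import least_squares
def circ(q,R=None):
    f=(lambda p:np.hypot(*(q-p[:2]).T)-(R or p[2])); s=least_squares(f,[*q.mean(0),.04],loss="soft_l1",f_scale=.002); return s.x.round(4)
for c in("top","scene"):
    Z=np.load(f"{c}0.npz"); d=Z["d"]; A=pts(c,d,d>0)
    def sel(x,y,R,z0,z1): return A[(np.hypot(A[:,0]-x,A[:,1]-y)<R)&(A[:,2]>z0)&(A[:,2]<z1)]
    q=sel(.442,.205,.052,.080,.1); print(c,"can rim",len(q),circ(q[:,:2]),np.median(q[:,2]))
    q=sel(.441,-.226,.045,.062,.08); print("jar rim",len(q),circ(q[:,:2]),np.median(q[:,2]))
    q=sel(.535,-.067,.045,.010,.025); print("slid",len(q),q[:,:2].mean(0).round(4),((q.max(0)+q.min(0))/2).round(4),q[:,2].max())
    q=sel(.525,.02,.055,.006,.05); print("clid",len(q),q.mean(0).round(4),((np.percentile(q,1,0)+np.percentile(q,99,0))/2).round(4))
    q=sel(.525,.02,.04,.025,.05); _,_,V=np.linalg.svd(q[:,:2]-q[:,:2].mean(0)); print("saddle",len(q),q.mean(0).round(4))
    for s in(1,-1):
        e=q[(q[:,1]-q[:,1].mean())*s>0]; _,_,V=np.linalg.svd(e[:,:2]-e[:,:2].mean(0)); print(" ",e.mean(0).round(4),np.degrees(np.arctan(V[0,1]/V[0,0])).round(1),len(e))
    q=A[(A[:,0]<.41)&(A[:,0]>.33)&(A[:,1]>.12)&(A[:,1]<.3)&(A[:,2]>.055)&(A[:,2]<.15)]
    q=q[np.hypot(q[:,0]-.442,q[:,1]-.205)>.051]; a=np.polyfit(q[:,1],q[:,0],1); print("bail",len(q),q.mean(0).round(4),q.min(0).round(3),q.max(0).round(3),"ang",np.degrees(np.arctan(-a[0])).round(1))
    for n,g in(("pink",(.42,.077)),("green",(.422,.003)),("yel",(.416,-.077)),("dark",(.458,-.037)),("white",(.461,.037))):
        q=sel(*g,.028,.010,.035); print(n,len(q),q.mean(0).round(4),((q.max(0)+q.min(0))/2).round(4),q[:,2].max().round(3))
im=np.load("top0.npz")["im"]
a=cv2.resize(im[250:340,150:240],None,fx=6,fy=6,interpolation=2);b=cv2.resize(im[225:270,260:345],None,fx=3,fy=3,interpolation=2)
W=np.zeros((540,800,3),np.uint8);W[:,:540]=a;W[:135,540:795]=b
s=np.load("scene0.npz")["im"];W[200:500,540:800]=cv2.resize(s[210:290,100:220],(260,300)) if 0 else 0
cc=cv2.resize(s[210:290,125:205],(260,260));W[150:410,540:800]=cc
cv2.imwrite("pics/crop1.png",W)
E
python3 fit.py
```

```text
top can rim 442 [0.4475 0.2066 0.0421] 0.08754756361493243
jar rim 241 [ 0.4411 -0.2263  0.0244] 0.0689293625726819
slid 696 [ 0.5351 -0.0654] [ 0.5349 -0.0658  0.0158] 0.021331275925515536
clid 1268 [0.5228 0.0209 0.0168] [0.5189 0.0206 0.0206]
saddle 215 [0.5257 0.021  0.0306]
  [0.5278 0.0429 0.0305] -6.6 107
  [ 0.5236 -0.0008  0.0307] -6.6 108
bail 349 [0.3797 0.1968 0.0761] [0.354 0.142 0.056] [0.41  0.253 0.093] ang 0.4
pink 313 [0.4209 0.0783 0.0263] [0.4198 0.075  0.0217] 0.033
green 309 [0.4232 0.005  0.0265] [0.4198 0.0077 0.0222] 0.034
yel 310 [ 0.417  -0.0747  0.0267] [ 0.4168 -0.0771  0.0215] 0.033
dark 125 [ 0.459  -0.0367  0.0209] [ 0.4525 -0.0413  0.019 ] 0.028
white 132 [0.4659 0.0377 0.0202] [0.4613 0.0378 0.0193] 0.029
scene can rim 515 [0.4461 0.2052 0.0419] 0.08552696604449561
jar rim 469 [ 0.4395 -0.2277  0.0239] 0.0669010573215918
slid 843 [ 0.5328 -0.0679] [ 0.5347 -0.0613  0.0149] 0.01972322230795509
clid 1334 [0.5196 0.0155 0.0167] [0.5191 0.0162 0.0196]
saddle 252 [0.5228 0.0188 0.0289]
  [0.5253 0.0414 0.029 ] -6.7 121
  [ 0.5206 -0.002   0.0288] -7.1 131
bail 357 [0.3775 0.1913 0.0747] [0.352 0.138 0.056] [0.409 0.253 0.089] ang 2.0
pink 410 [0.417  0.0737 0.0232] [0.4201 0.0765 0.0202] 0.03
green 438 [4.193e-01 4.000e-04 2.340e-02] [0.422  0.0045 0.0207] 0.031
yel 493 [ 0.4124 -0.0792  0.0234] [ 0.4161 -0.0756  0.0203] 0.03
dark 168 [ 0.4568 -0.0395  0.0193] [ 0.4579 -0.0376  0.0178] 0.026
white 173 [0.4629 0.0343 0.0182] [0.4695 0.0347 0.0181] 0.026
```

View pics/crop1.png

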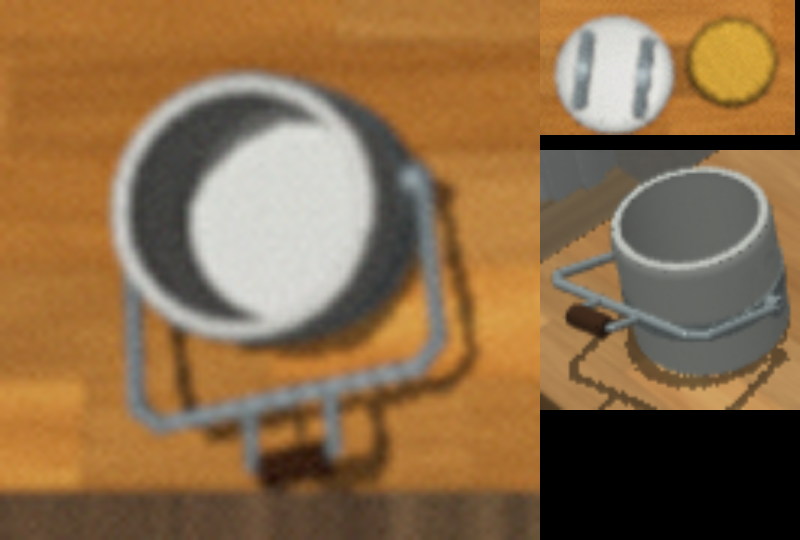

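Run:
```python
from h import *
Z=np.load("top0.npz");d=Z["d"];im=Z["im"]
a=(150+150/6,250+420/6);b=(150+435/6,250+355/6)
for z in(.07,.075,.08):
    p,q=ray("top",*a,z),ray("top",*b,z);m=(p+q)/2;print(z,m.round(4),np.linalg.norm(p-q).round(4),np.degrees(np.arctan2(-(p-q)[0],(p-q)[1])).round(1))
g=(150+297/6,250+463/6);print([ray("top",*g,z).round(4) for z in(.08,.09)])
for c in("top","scene"):
    d=np.load(c+"0.npz")["d"];im=np.load(c+"0.npz")["im"];A=pts(c,d,d>-1) if 0 else None
    v,u=np.nonzero(d>0);A=pts(c,d,d>0);C=im[v,u].astype(int)
    s=(abs(A[:,0]-.36)<.03)&(abs(A[:,1]-.19)<.04)&(A[:,2]>.06)
    dark=s&(C.sum(1)<150); print(c,dark.sum(),A[dark].mean(0).round(4),A[dark].max(0).round(4))
```

```text
0.07 [0.3863 0.1915 0.07  ] 0.0988 12.7
0.075 [0.3865 0.1903 0.075 ] 0.0983 12.7
0.08 [0.3867 0.1891 0.08  ] 0.0978 12.7
[array([0.3617, 0.1868, 0.08  ]), array([0.3623, 0.1844, 0.09  ])]
top 56 [0.3622 0.186  0.0884] [0.3684 0.1962 0.0926]
scene 82 [0.3588 0.185  0.085 ] [0.3674 0.1976 0.0891]
```

Canister: centre about (0.447, 0.206), yaw about +13°. Lid: centre about (0.525, 0.020), yaw about −7°. Bail lean is about 1.1. I'll square the tool to the world axes and travel to above pink.

```bash
python3 -m inch '[[0,0,0,-0.04],[0,0,0,-0.072],[0,0,0,-0.072]]' 62 40
python3 -m inch '[[-0.24,-0.45,0,0],[-0.47,-0.887,0,0],[-0.47,-0.887,0,0]]'
python3 -m inch '[[-0.24,-0.45,0,0],[-0.47,-0.887,0,0],[-0.47,-0.887,0,0]]'
python3 -c "
from h import *
s=r.get_state();print(s['tool_pos'],s['tcp_rot'],s['joints'])"
```

```text
clock: 1.9
tool_pos: [0.14, 0.6091, 0.2313]
tcp_rot: [-0.0, -0.001, 1.0, 0.0]
force: [-0.0, 0.5, 0.3]
width: 0.0623
finger_force: 0.0
clock: 2.2
tool_pos: [0.1916, 0.5149, 0.2313]
tcp_rot: [0.001, 0.005, 1.0, -0.002]
force: [-0.3, 1.3, 0.1]
width: 0.062
finger_force: 0.0
clock: 2.5
tool_pos: [0.2377, 0.4265, 0.2315]
tcp_rot: [0.001, 0.005, 1.0, -0.001]
force: [-0.5, 0.6, -0.2]
width: 0.0617
finger_force: 0.0
[0.23773322 0.42646946 0.23150777] [ 6.61340864e-04  4.98206782e-03  9.99986738e-01 -1.12453475e-03] [-1.15903676  0.17901539 -0.00448125  1.91753948  0.00334485  1.04659346
  0.3957087 ]
```

```bash
cat > look.py <<'E'
import sys
from h import *
s=r.get_state();print("tcp",s['tool_pos'].round(4) if hasattr(s['tool_pos'],'round') else s['tool_pos'],round(s['clock'],1))
off={"top":(-.000,-.000),"scene":(.003,.004)}
for c in("scene","top"):
    im,d=r.capture(c)
    for n in sys.argv[1:]:
        for o in r.regions_of(c,n)[:2]:
            q=pts(c,d,o["region"])
            if o["conf"]>.25 and len(q)>20: print(c,n,round(o["conf"],2),len(q),np.median(q,0).round(3),"mid",((np.percentile(q,3,0)+np.percentile(q,97,0))/2).round(3))
E
python3 -m inch '[[-0.24,-0.45,0,0],[-0.465,-0.885,0,0]]' >/dev/null
python3 -m inch '[[-0.24,-0.45,0,0],[-0.465,-0.885,0,0]]' >/dev/null
python3 -m inch '[[-0.24,-0.45,0,0],[-0.465,-0.885,0,0]]' >/dev/null
python3 -m inch '[[-0.24,-0.45,0.4,0],[-0.465,-0.885,0.8,0],[-0.465,-0.885,1,0],[-0.465,-0.885,1,0]]'
python3 look.py macaron_pink macaron_green macaron_yellow truffle_dark truffle_white
```

```text
clock: 3.5
tool_pos: [0.4191, 0.0747, 0.128]
tcp_rot: [-0.003, 0.003, 1.0, -0.002]
force: [-1.1, 0.7, -0.1]
width: 0.0623
finger_force: 0.0
tcp [0.4191 0.0747 0.128 ] 3.5
scene macaron_pink 0.81 421 [0.417 0.072 0.025] mid [0.419 0.076 0.017]
scene macaron_green 0.7 443 [ 0.418 -0.     0.025] mid [0.421 0.003 0.02 ]
scene macaron_green 0.6 494 [ 0.412 -0.08   0.025] mid [ 0.414 -0.077  0.02 ]
scene macaron_yellow 0.75 456 [ 0.411 -0.08   0.025] mid [ 0.413 -0.078  0.02 ]
scene truffle_dark 0.46 177 [ 0.455 -0.041  0.02 ] mid [ 0.457 -0.039  0.016]
scene truffle_white 0.58 405 [0.417 0.072 0.025] mid [0.419 0.076 0.02 ]
scene truffle_white 0.56 170 [0.46  0.034 0.019] mid [0.461 0.036 0.015]
top macaron_green 0.63 265 [0.424 0.005 0.027] mid [0.423 0.004 0.027]
top macaron_yellow 0.83 264 [ 0.418 -0.074  0.028] mid [ 0.418 -0.074  0.027]
top truffle_dark 0.58 93 [ 0.458 -0.034  0.023] mid [ 0.459 -0.035  0.022]
```

```bash
python3 -m inch '[[0,0.01,0.4,0],[0,0.01,0.8,0],[0,0.01,1,0],[0,0.01,1,0]]' >/dev/null
python3 -m inch '[[0,0,0.1,0],[0,0,0.2,0],[0,0,0.2,0]]'
python3 -m inch '[[0,0,0,0],[0,0,0,0],[0,0,0,0],[0,0,0,0],[0,0,0,0],[0,0,0,0]]' 30 40
python3 -m inch '[[0,0,-0.2,0],[0,0,-0.6,0],[0,0,-1,0],[0,0,-1,0]]'
```

```text
clock: 4.8
tool_pos: [0.4202, 0.0789, 0.011]
tcp_rot: [-0.0, -0.0, 1.0, 0.0]
force: [-0.4, -1.6, -1.0]
width: 0.0624
finger_force: 0.0
clock: 5.4
tool_pos: [0.4205, 0.0789, 0.012]
tcp_rot: [0.0, -0.0, 1.0, 0.0]
force: [-1.9, -0.4, 7.1]
width: 0.0406
finger_force: 40.0
clock: 5.8
tool_pos: [0.4231, 0.0796, 0.1157]
tcp_rot: [0.004, -0.0, 1.0, 0.002]
force: [1.0, -0.1, -0.6]
width: 0.0404
finger_force: 40.6
```

```bash
python3 -m inch '[[-0.14,0.4,0,0],[-0.27,0.8,0,0],[-0.27,0.8,0,0]]' >/dev/null
python3 -m inch '[[0,0.25,0,0],[0,0.47,0.1,0],[0,0.47,0.18,0],[0,0.47,0.18,0],[0,0.47,0.18,0],[0,0.47,0.18,0]]'
python3 -m inch '[[0,0,0,0],[0,0,0,0],[0,0,0,0],[0,0,0,0]]' 62
python3 -m inch '[[0,0,-0.3,0],[0,-0.5,-0.3,0],[0,-1,-0.3,0]]' 62 >/dev/null
python3 -m inch '[[0,-0.5,0,0],[0,-1,0,0],[0,-1,0,0]]'
python3 look.py macaron_pink macaron_green
```

```text
clock: 6.7
tool_pos: [0.4473, 0.2048, 0.0935]
tcp_rot: [0.0, 0.001, 1.0, -0.0]
force: [0.0, -0.5, -0.8]
width: 0.0401
finger_force: 40.6
clock: 7.1
tool_pos: [0.4472, 0.2058, 0.0934]
tcp_rot: [0.0, -0.0, 1.0, 0.0]
force: [-0.2, -0.2, -0.5]
width: 0.062
finger_force: 0.0
clock: 7.7
tool_pos: [0.4467, -0.0009, 0.1237]
tcp_rot: [0.0, 0.005, 1.0, -0.001]
force: [0.6, 0.3, -0.5]
width: 0.0621
finger_force: 0.0
tcp [ 0.4467 -0.0009  0.1237] 7.7
scene macaron_green 0.82 459 [ 0.419 -0.001  0.025] mid [0.422 0.003 0.017]
scene macaron_green 0.4 2885 [0.674 0.061 0.072] mid [0.689 0.072 0.055]
top macaron_pink 0.78 315 [0.448 0.204 0.027] mid [0.447 0.205 0.019]
top macaron_green 0.31 768 [ 0.655 -0.213  0.117] mid [ 0.661 -0.217  0.093]
```

```bash
python3 -m inch '[[0.25,-0.02,0.2,0],[0.25,-0.02,0.6,0],[0.25,-0.02,0.9,0],[0.25,-0.02,0.9,0]]' >/dev/null
python3 -m inch '[[0,0,0.1,0],[0,0,0.195,0],[0,0,0.195,0],[0,0,0.195,0]]'
python3 -m inch '[[0,0,0,0],[0,0,0,0],[0,0,0,0],[0,0,0,0],[0,0,0,0],[0,0,0,0]]' 30 40
python3 -m inch '[[0,0,-0.2,0],[0,0,-0.6,0],[0,0,-1,0],[0,0,-1,0]]'
python3 -m inch '[[-0.125,0.4,0,0],[-0.25,0.9,0,0],[-0.25,1,0,0]]' >/dev/null
python3 -m inch '[[0,0.5,0,0],[0,1,0,0],[0,1.0,0.0,0],[0,1,0.2,0],[0,1,0.2,0],[0,1,0.2,0],[0,1,0.2,0]]'
python3 -c "
from workcell import r;print(r.get_state()['tool_pos'])"
```

```text
clock: 8.8
tool_pos: [0.4226, 0.0039, 0.0142]
tcp_rot: [0.0, -0.0, 1.0, 0.0]
force: [-0.0, -0.2, 0.4]
width: 0.0622
finger_force: 0.0
clock: 9.4
tool_pos: [0.4226, 0.0039, 0.0146]
tcp_rot: [0.001, -0.0, 1.0, 0.0]
force: [-0.9, -0.6, 8.4]
width: 0.0406
finger_force: 39.2
clock: 9.8
tool_pos: [0.4251, 0.004, 0.1182]
tcp_rot: [0.004, 0.0, 1.0, 0.001]
force: [-0.4, 0.4, -0.7]
width: 0.0399
finger_force: 40.7
clock: 10.8
tool_pos: [0.4474, 0.2034, 0.0943]
tcp_rot: [0.0, 0.0, 1.0, 0.0]
force: [-0.9, 0.2, -0.2]
width: 0.0403
finger_force: 40.7
[0.44736567 0.20337636 0.09428203]
```

```bash
python3 -m inch '[[0,0.02,0,0],[0,0.02,0,0]]' >/dev/null
python3 -m inch '[[0,0,0,0],[0,0,0,0],[0,0,0,0],[0,0,0,0]]' 62
python3 -m inch '[[0,0,-0.3,0],[0,-0.5,-0.3,0],[0,-1,-0.3,0]]' >/dev/null
python3 -m inch '[[0,-0.5,0,0],[0,-1,0,0]]' >/dev/null
python3 -m inch '[[0.15,-0.4,0,0],[0.3,-0.82,0,0],[0.3,-0.82,0,0]]'
python3 look.py macaron_pink macaron_green macaron_yellow truffle_dark truffle_white
```

```text
clock: 11.4
tool_pos: [0.4471, 0.2058, 0.0938]
tcp_rot: [0.0, -0.0, 1.0, 0.0]
force: [-0.4, -0.0, -0.1]
width: 0.062
finger_force: 0.0
clock: 12.2
tool_pos: [0.4149, -0.0812, 0.1239]
tcp_rot: [-0.0, 0.004, 1.0, -0.0]
force: [0.1, 1.3, 0.7]
width: 0.0618
finger_force: 0.0
tcp [ 0.4149 -0.0812  0.1239] 12.2
scene macaron_pink 0.58 401 [0.5   0.015 0.013] mid [0.505 0.015 0.016]
scene macaron_green 0.45 54 [0.453 0.215 0.048] mid [0.45  0.204 0.058]
scene macaron_green 0.33 501 [ 0.412 -0.08   0.025] mid [ 0.415 -0.077  0.02 ]
scene macaron_yellow 0.9 484 [ 0.412 -0.08   0.025] mid [ 0.414 -0.078  0.02 ]
scene truffle_dark 0.66 899 [ 0.53  -0.074  0.014] mid [ 0.533 -0.073  0.009]
scene truffle_dark 0.49 196 [ 0.456 -0.04   0.019] mid [ 0.458 -0.038  0.015]
scene truffle_white 0.63 172 [0.459 0.034 0.019] mid [0.461 0.036 0.016]
top macaron_pink 0.61 1932 [0.68  0.076 0.096] mid [0.681 0.079 0.052]
top macaron_green 0.66 302 [0.447 0.203 0.049] mid [0.447 0.204 0.047]
top macaron_yellow 0.74 313 [0.447 0.203 0.049] mid [0.448 0.204 0.045]
top truffle_white 0.73 1773 [0.68  0.077 0.097] mid [0.681 0.079 0.068]
```

```bash
python3 -m inch '[[0,0,0.3,0],[0,0,0.6,0],[0,0,0.9,0],[0,0,0.9,0]]' >/dev/null
python3 -m inch '[[0,0,0.1,0],[0,0,0.195,0],[0,0,0.195,0],[0,0,0.195,0]]'
python3 -m inch '[[0,0,0,0],[0,0,0,0],[0,0,0,0],[0,0,0,0],[0,0,0,0],[0,0,0,0]]' 30 40
python3 -m inch '[[0,0,-0.2,0],[0,0,-0.6,0],[0,0,-1,0],[0,0,-1,0]]'
python3 -m inch '[[-0.15,0.5,0,0],[-0.3,1,0,0]]' >/dev/null
python3 -m inch '[[0,0.4,0,0],[0,0.82,0,0]]' >/dev/null
python3 -m inch '[[0,0.5,0,0],[0,1,0,0],[0,1.0,0.0,0],[0,1,0.2,0],[0,1,0.2,0],[0,1,0.2,0],[0,1,0.2,0]]'
python3 -m inch '[[0,0,0,0],[0,0,0,0]]'
```

```text
clock: 13.6
tool_pos: [0.4175, -0.0762, 0.0147]
tcp_rot: [0.0, -0.0, 1.0, 0.0]
force: [0.3, -0.7, 0.4]
width: 0.0619
finger_force: 0.0
clock: 14.2
tool_pos: [0.4177, -0.0762, 0.0151]
tcp_rot: [0.001, -0.0, 1.0, 0.0]
force: [-2.2, -0.3, 9.1]
width: 0.0399
finger_force: 39.1
clock: 14.6
tool_pos: [0.4201, -0.0766, 0.1186]
tcp_rot: [0.004, 0.0, 1.0, 0.0]
force: [0.5, 0.3, -0.7]
width: 0.0403
finger_force: 40.7
clock: 15.7
tool_pos: [0.4461, 0.2011, 0.0948]
tcp_rot: [0.0, 0.0, 1.0, 0.0]
force: [0.2, -0.0, -0.3]
width: 0.0402
finger_force: 40.8
clock: 15.9
tool_pos: [0.4462, 0.2015, 0.0948]
tcp_rot: [0.0, 0.0, 1.0, 0.0]
force: [0.5, -0.3, 0.2]
width: 0.0403
finger_force: 40.8
```

```bash
python3 -m inch '[[-0.01,0.045,0,0],[-0.01,0.045,0,0],[-0.01,0.045,0,0]]' >/dev/null
python3 -m inch '[[0,0,0,0],[0,0,0,0],[0,0,0,0],[0,0,0,0]]' 73
python3 -m inch '[[0,0,-0.3,0],[0,-0.4,-0.3,0],[0,-0.8,-0.3,0],[0,-0.93,-0.3,0],[0,-0.93,-0.3,0]]' >/dev/null
python3 -m inch '[[0.05,-0.4,0,0],[0.05,-0.8,0.2,0.037],[0.05,-0.92,0.5,0.037],[0.05,-0.92,0.5,0.037],[0.05,-0.92,0.5,0.037]]'
python3 look.py macaron_yellow truffle_dark truffle_white canister_lid
```

```text
clock: 16.6
tool_pos: [0.4468, 0.2061, 0.0943]
tcp_rot: [-0.0, -0.0, 1.0, 0.0]
force: [0.4, 0.4, -0.0]
width: 0.0728
finger_force: 0.0
clock: 17.6
tool_pos: [0.4419, 0.0223, 0.0741]
tcp_rot: [-0.001, 0.057, 0.998, -0.0]
force: [0.3, 0.5, 0.3]
width: 0.0727
finger_force: 0.0
tcp [0.4419 0.0223 0.0741] 17.6
scene macaron_yellow 0.5 234 [0.443 0.205 0.07 ] mid [0.442 0.205 0.071]
scene truffle_dark 0.69 165 [ 0.455 -0.041  0.019] mid [ 0.457 -0.039  0.016]
scene truffle_white 0.54 145 [0.458 0.034 0.018] mid [0.46  0.036 0.016]
scene canister_lid 0.7 1077 [0.523 0.005 0.013] mid [0.524 0.009 0.02 ]
top macaron_yellow 0.71 1404 [0.443 0.217 0.063] mid [0.426 0.206 0.047]
top truffle_dark 0.62 60 [ 0.461 -0.038  0.024] mid [ 0.46  -0.039  0.102]
top truffle_white 0.65 413 [0.547 0.022 0.015] mid [0.549 0.021 0.022]
top canister_lid 0.81 449 [0.548 0.022 0.014] mid [0.55  0.022 0.02 ]
```

```bash
python3 -m inch '[[-0.4,0.035,0,0],[-0.826,0.075,0,0],[-0.826,0.075,0,0],[-0.826,0.075,0,0]]'
python3 -m inch '[[0,0,0.2,0],[0,0,0.4,0],[0,0,0.5,0],[0,0,0.55,0],[0,0,0.6,0],[0,0,0.6,0]]'
python3 -m inch '[[0,0,0,0],[0,0,0,0],[0,0,0,0],[0,0,0,0],[0,0,0,0],[0,0,0,0]]' 45 50
```

```text
clock: 18.5
tool_pos: [0.5251, 0.0188, 0.0739]
tcp_rot: [-0.0, 0.058, 0.998, -0.0]
force: [-0.6, 0.1, -0.0]
width: 0.073
finger_force: 0.0
clock: 19.1
tool_pos: [0.5247, 0.019, 0.0142]
tcp_rot: [-0.0, 0.058, 0.998, -0.0]
force: [-0.4, -0.2, 0.1]
width: 0.0733
finger_force: 0.0
clock: 19.7
tool_pos: [0.5253, 0.0192, 0.0151]
tcp_rot: [0.001, 0.058, 0.998, 0.0]
force: [-1.6, 0.7, 5.4]
width: 0.0528
finger_force: 52.9
```

```bash
python3 -m inch '[[0,0,-0.1,0],[0,0,-0.3,0],[0,0,-0.5,0],[0,0,-0.5,0]]' 45 70
python3 -m inch '[[0.3,-0.035,0,0],[0.6,-0.07,0,0],[0.845,-0.097,0,0],[0.845,-0.097,0,0]]'
python3 -m inch '[[0,0,-0.2,-0.03],[0,0,-0.4,-0.06],[0,0,-0.6,-0.09],[0,0,-0.6,-0.108],[0,0,-0.6,-0.108]]'
python3 -m inch '[[-0.08,0.3,0,0],[-0.16,0.6,0,0],[-0.245,0.903,0,0],[-0.245,0.903,0,0]]' >/dev/null
python3 -m inch '[[-0.08,0.3,0,0],[-0.16,0.6,0,0],[-0.245,0.903,0,0],[-0.245,0.903,0,0],[-0.245,0.903,0,0]]'
python3 - <<'E'
from h import *
for c in("scene","top"):
    im,d=r.capture(c);np.savez(c+"1.npz",im=im,d=d)
    if c=="scene": cv2.imwrite("pics/lid1.png",cv2.resize(im[150:330,90:330],None,fx=3,fy=3,interpolation=2))
    A=pts(c,d,d>0); q=A[(np.hypot(A[:,0]-.447,A[:,1]-.206)<.07)&(A[:,2]>.1)&(A[:,2]<.15)]; print(c,len(q),q.mean(0),np.percentile(q,2,0),np.percentile(q,98,0))
E
```

```text
clock: 20.1
tool_pos: [0.5265, 0.019, 0.0669]
tcp_rot: [0.002, 0.058, 0.998, 0.001]
force: [0.3, 0.7, -0.6]
width: 0.0525
finger_force: 75.7
clock: 20.5
tool_pos: [0.4356, 0.0191, 0.0636]
tcp_rot: [-0.002, 0.058, 0.998, 0.0]
force: [0.9, 0.0, -1.4]
width: 0.0525
finger_force: 75.6
clock: 21.0
tool_pos: [0.4406, 0.0193, 0.1248]
tcp_rot: [0.001, -0.112, 0.994, 0.0]
force: [0.2, -0.1, -0.7]
width: 0.0522
finger_force: 75.6
clock: 21.9
tool_pos: [0.4473, 0.206, 0.1236]
tcp_rot: [-0.001, -0.112, 0.994, -0.001]
force: [-0.0, 0.2, -1.7]
width: 0.052
finger_force: 75.5
scene 1250 [0.43891909 0.19870604 0.12671599] [0.40734379 0.16450544 0.11610956] [0.47807743 0.23370207 0.14793508]
top 590 [0.43902551 0.19281114 0.12409883] [0.40824391 0.16504301 0.11832409] [0.48978917 0.22151375 0.13934129]
```

View pics/lid1.png

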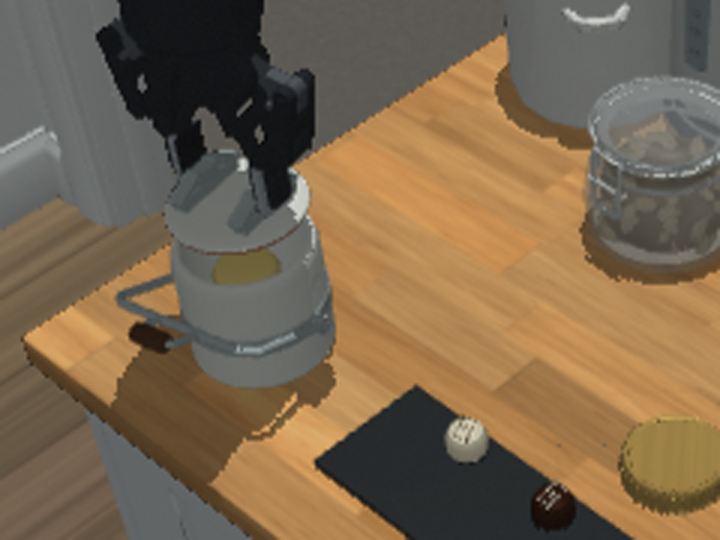

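The lid is level over the canister, with yellow visible inside below the rim. Lowering it gently.

```bash
python3 -m inch '[[0,0,0.1,0],[0,0,0.15,0],[0,0,0.18,0],[0,0,0.2,0],[0,0,0.2,0]]'
python3 -m inch '[[0,0,0.02,0],[0,0,0.04,0],[0,0,0.05,0],[0,0,0.05,0],[0,0,0.05,0]]'
```

```text
clock: 22.5
tool_pos: [0.4474, 0.2059, 0.104]
tcp_rot: [-0.0, -0.111, 0.994, -0.0]
force: [-0.5, -0.6, -1.2]
width: 0.0523
finger_force: 75.6
clock: 23.0
tool_pos: [0.4476, 0.2062, 0.0993]
tcp_rot: [0.0, -0.111, 0.994, 0.0]
force: [-0.7, 0.5, -2.4]
width: 0.0522
finger_force: 75.6
```

```bash
python3 -m inch '[[0,0,0.02,0],[0,0,0.04,0],[0,0,0.05,0],[0,0,0.05,0],[0,0,0.05,0]]'
python3 -m inch '[[0,0,0.01,0],[0,0,0.02,0],[0,0,0.02,0]]'
```

```text
clock: 23.5
tool_pos: [0.4476, 0.2062, 0.0951]
tcp_rot: [0.0, -0.111, 0.994, 0.0]
force: [-4.5, -2.1, 11.2]
width: 0.0524
finger_force: 76.9
clock: 23.8
tool_pos: [0.4476, 0.2062, 0.0948]
tcp_rot: [0.0, -0.111, 0.994, 0.001]
force: [-11.5, -5.6, 35.4]
width: 0.0523
finger_force: 79.7
```

```bash
python3 -m inch '[[0,0,-0.02,0],[0,0,-0.02,0],[0,0,-0.02,0],[0,0,-0.02,0],[0,0,-0.02,0]]' 70
python3 -m inch '[[0,0,-0.2,0],[0,0,-0.6,0],[0,0,-0.8,0],[0,0,-0.8,0]]' 
python3 -m inch '[[0.4,0,0,0],[0.8,0,0,0],[1,0,0,0],[1,0,0,0],[1,0,0,0]]' 0 40
python3 - <<'E'
from h import *
for c in("scene","top"):
    im,d=r.capture(c);np.savez(c+"2.npz",im=im,d=d)
    A=pts(c,d,d>0);C=im[d>0].astype(int)
    def S(q): return len(q),q.mean(0).round(4).tolist(),((np.percentile(q,2,0)+np.percentile(q,98,0))/2).round(4).tolist()
    n=np.hypot(A[:,0]-.447,A[:,1]-.206)
    q=A[(n<.04)&(A[:,2]>.104)&(A[:,2]<.125)];print(c,"saddle",S(q),np.percentile(q[:,2],[50,98]))
    for s in(1,-1):
        e=q[(q[:,1]-.206)*s>0]
        if len(e)>10: _,_,V=np.linalg.svd(e[:,:2]-e[:,:2].mean(0)); print(" ",e.mean(0).round(4),np.degrees(np.arctan(V[0,1]/V[0,0])).round(1),len(e))
    q=A[(n<.043)&(A[:,2]>.088)&(A[:,2]<.099)];print("plate",S(q))
    s=(abs(A[:,0]-.36)<.03)&(abs(A[:,1]-.19)<.04)&(A[:,2]>.06)&(A[:,2]<.12)&(C.sum(1)<150);print("grip",S(A[s]) if s.sum() else 0)
    if c=="scene": cv2.imwrite("pics/lid2.png",cv2.resize(im[150:330,90:330],None,fx=3,fy=3,interpolation=2))
E
```

```text
clock: 24.3
tool_pos: [0.4474, 0.2061, 0.094]
tcp_rot: [-0.0, -0.112, 0.994, -0.0]
force: [0.3, 0.2, 0.4]
width: 0.0701
finger_force: 0.0
clock: 24.7
tool_pos: [0.4491, 0.2069, 0.1769]
tcp_rot: [0.002, -0.111, 0.994, 0.001]
force: [0.3, -0.0, -0.1]
width: 0.0702
finger_force: 0.0
clock: 25.2
tool_pos: [0.3501, 0.1842, 0.1741]
tcp_rot: [0.0, -0.112, 0.994, 0.0]
force: [1.2, 0.7, 0.5]
width: -0.0
finger_force: 0.0
scene saddle (261, [0.4455, 0.2033, 0.1086], [0.4466, 0.2044, 0.1089]) [0.1084983  0.11355514]
  [0.4409 0.2254 0.1086] 11.6 128
  [0.4499 0.1821 0.1085] 12.1 133
plate (789, [0.4419, 0.1984, 0.0927], [0.4452, 0.198, 0.0935])
grip (86, [0.359, 0.1849, 0.0848], [0.3601, 0.1855, 0.0837])
top saddle (302, [0.4485, 0.2055, 0.1095], [0.4494, 0.2061, 0.1097]) [0.10977729 0.11499797]
  [0.4439 0.2272 0.1096] 13.3 149
  [0.4531 0.1844 0.1095] 12.3 153
plate (1059, [0.4464, 0.2041, 0.0938], [0.447, 0.2057, 0.0935])
grip (30, [0.3649, 0.1865, 0.0869], [0.3649, 0.187, 0.0871])
```

View pics/lid2.png

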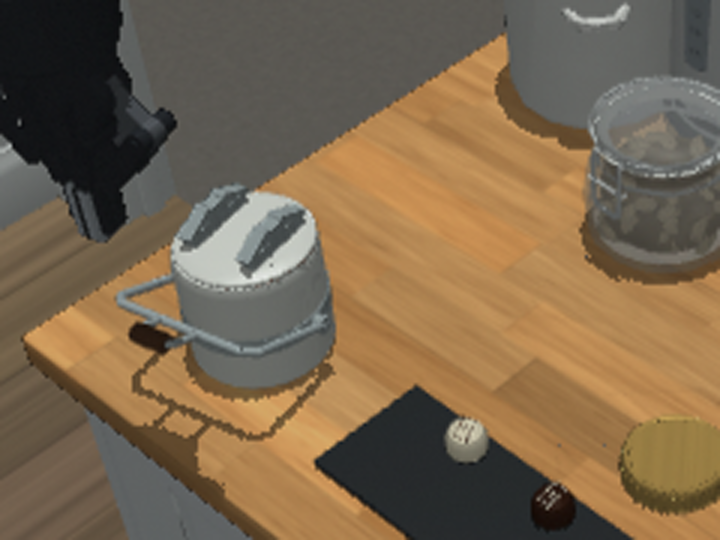

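Lid seated with the saddles along about 12.5° and both ridges aligned. Next I go behind the bail grip with shut fingers and push along the arc.

```bash
python3 -m inch '[[0.2,0,0,0],[0.2,0,0.4,0],[0.2,0,0.8,0],[0.2,0,0.97,0],[0.2,0,0.97,0],[0.2,0,0.97,0]]' 
python3 -m inch '[[-0.08,0,0,0],[-0.15,0,0,0],[-0.2,0,-0.08,0],[-0.257,0,-0.165,0],[-0.325,0,-0.24,0],[-0.394,0,-0.305,0],[-0.475,0,-0.36,0],[-0.555,0,-0.415,0],[-0.555,0,-0.415,0]]'
python3 - <<'E'
from h import *
im,d=r.capture("scene");cv2.imwrite("pics/bail3.png",cv2.resize(im[150:300,90:290],None,fx=3,fy=3,interpolation=2))
s=r.get_state();v=np.array(s["tool_pos"])[:2]-[.447,.206];print("s",-(v@[.974,.225]),v@[-.225,.974],s["tool_pos"][2])
E
```

```text
clock: 25.9
tool_pos: [0.3312, 0.1795, 0.0773]
tcp_rot: [-0.0, -0.111, 0.994, -0.0]
force: [-0.0, 0.6, -0.9]
width: 0.0004
finger_force: 0.0
clock: 26.8
tool_pos: [0.3865, 0.1924, 0.1196]
tcp_rot: [0.001, -0.111, 0.994, 0.0]
force: [-0.1, -0.0, -0.9]
width: -0.0001
finger_force: 0.0
s 0.06293108974441323 0.00019206233331590724 0.1190941827475227
```

View pics/bail3.png

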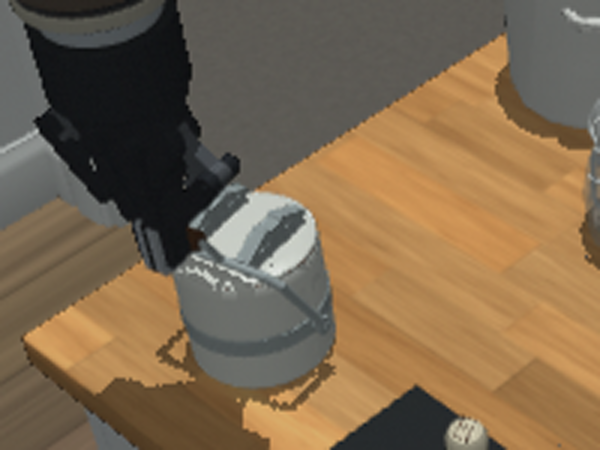

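The bail has come up against the fingertips and is leaning about 0.5. Next is the push over centre.

```bash
python3 -m inch '[[-0.09,0,-0.04,0],[-0.18,0,-0.076,0],[-0.25,0,-0.095,0],[-0.324,0,-0.11,0],[-0.324,0,-0.11,0]]'
python3 -m inch '[[-0.07,0,-0.01,0],[-0.12,0,-0.01,0],[-0.15,0,-0.01,0],[-0.15,0,-0.01,0]]' 
python3 -c "
from h import *
im,d=r.capture('scene');cv2.imwrite('pics/bail4.png',cv2.resize(im[150:300,90:290],None,fx=3,fy=3,interpolation=2))
s=r.get_state();v=np.array(s['tool_pos'])[:2]-[.447,.206];print('s',-(v@[.974,.225]),s['tool_pos'][2])
A=pts('scene',d,d>0);C=im[d>0].astype(int)
q=A[(np.hypot(A[:,0]-.447,A[:,1]-.206)<.06)&(A[:,2]>.105)&(A[:,2]<.15)&(C[:,2]-C[:,0]>15)];print(len(q),q.mean(0))"
```

```text
clock: 27.35
tool_pos: [0.4171, 0.1991, 0.1298]
tcp_rot: [0.0, -0.111, 0.994, -0.0]
force: [0.4, -0.5, -0.1]
width: -0.0001
finger_force: 0.1
clock: 27.75
tool_pos: [0.4317, 0.2026, 0.1309]
tcp_rot: [0.001, -0.111, 0.994, 0.0]
force: [0.7, 0.1, -0.1]
width: -0.0001
finger_force: 0.0
s 0.015909415965274874 0.13089854777725826
21 [0.44926587 0.19711492 0.1425465 ]
```

View pics/bail4.png

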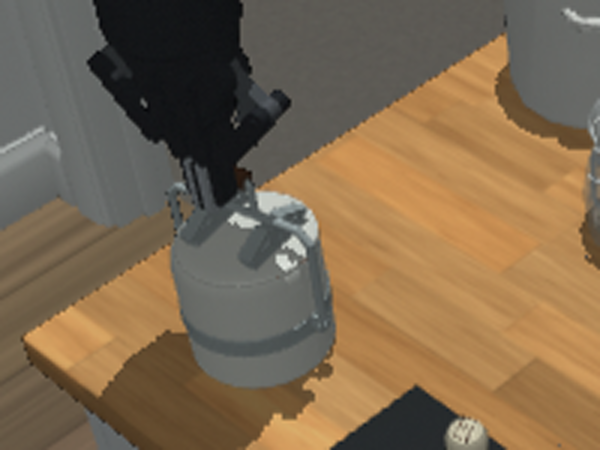

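```bash
python3 -m inch '[[-0.02,0,0,0],[-0.03,0,0,0],[-0.03,0,0,0]]' 
python3 -m inch '[[-0.02,0,0,0],[-0.03,0,0,0],[-0.03,0,0,0]]'
```

```text
clock: 28.1
tool_pos: [0.4337, 0.203, 0.1307]
tcp_rot: [-0.0, -0.112, 0.994, 0.0]
force: [-1.0, -0.1, -0.9]
width: -0.0001
finger_force: 0.6
clock: 28.4
tool_pos: [0.4346, 0.2032, 0.13]
tcp_rot: [-0.002, -0.112, 0.994, -0.001]
force: [-7.1, -1.7, 0.3]
width: 0.0001
finger_force: 3.4
```

```bash
python3 -m inch '[[0.3,0,0,0],[0.6,0,0,0],[0.6,0,-0.3,0],[0.6,0,-0.6,0],[0.6,0,-0.6,0]]' 40
python3 -c "
from h import *
im,d=r.capture('scene');t,dt=r.capture('top');W=np.zeros((360,800,3),np.uint8);W[:,:400]=cv2.resize(im[180:288,110:230],(400,360));W[:,400:]=cv2.resize(t[240:330,145:245],(400,360));cv2.imwrite('pics/bail5.png',W)
A=pts('top',dt,dt>0);C=t[dt>0].astype(int)
n=np.hypot(A[:,0]-.447,A[:,1]-.206)
q=A[(n<.05)&(A[:,2]>.125)&(A[:,2]<.155)];v=q.mean(0)[:2]-[.447,.206];print(len(q),q.mean(0),v@[.974,.225])"
python3 look.py truffle_dark truffle_white
```

```text
clock: 28.9
tool_pos: [0.3805, 0.1917, 0.1943]
tcp_rot: [0.003, -0.111, 0.994, 0.002]
force: [-0.1, -0.3, -0.1]
width: 0.0399
finger_force: 0.0
100 [0.44909634 0.20578236 0.14317255] 0.0019928694982290188
tcp [0.3789 0.1909 0.1914] 29.0
scene truffle_dark 0.71 170 [ 0.456 -0.042  0.02 ] mid [ 0.458 -0.04   0.016]
scene truffle_white 0.73 195 [0.46  0.034 0.018] mid [0.463 0.041 0.015]
scene truffle_white 0.59 1993 [0.429 0.173 0.058] mid [0.437 0.193 0.074]
top truffle_dark 0.68 1318 [0.449 0.204 0.094] mid [0.45  0.206 0.103]
```

View pics/bail5.png

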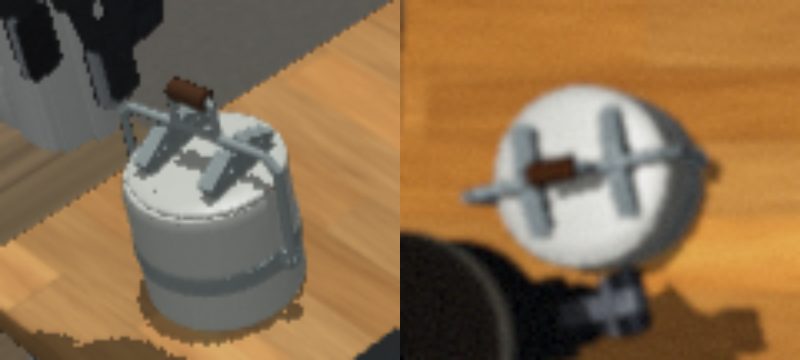

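```bash
python3 -m inch '[[0,0,0,0.035],[0,0,0,0.071],[0,0,0,0.071]]' 44 30 >/dev/null
python3 -m inch '[[0,-0.4,0,0],[0,-0.8,0,0],[0,-1,0,0],[0,-1,0,0]]' >/dev/null
python3 -m inch '[[-0.4,-0.25,0.2,0],[-0.84,-0.54,0.5,0],[-0.84,-0.54,0.8,0],[-0.84,-0.54,1,0],[-0.84,-0.54,1,0],[-0.84,-0.54,1,0]]'
python3 look.py truffle_dark truffle_white screw_lid
```

```text
clock: 30.6
tool_pos: [0.4621, 0.0369, 0.0907]
tcp_rot: [-0.001, -0.001, 1.0, -0.0]
force: [-0.0, -0.1, 0.8]
width: 0.044
finger_force: 0.0
tcp [0.4621 0.0369 0.0907] 30.6
scene truffle_dark 0.66 216 [ 0.456 -0.04   0.018] mid [ 0.46  -0.034  0.014]
scene truffle_dark 0.41 172 [0.46  0.033 0.019] mid [0.461 0.036 0.015]
scene truffle_white 0.73 2948 [0.676 0.061 0.072] mid [0.69  0.073 0.055]
scene truffle_white 0.69 186 [0.46  0.034 0.018] mid [0.463 0.037 0.014]
scene screw_lid 0.58 992 [ 0.529 -0.07   0.014] mid [ 0.532 -0.068  0.009]
top screw_lid 0.67 745 [ 0.533 -0.065  0.016] mid [ 0.534 -0.065  0.01 ]
```

```bash
python3 -m inch '[[-0.01,0,0.3,0],[-0.01,0,0.6,0],[-0.01,0,0.75,0],[-0.01,0,0.82,0],[-0.01,0,0.82,0]]'
python3 -m inch '[[0,0,0,0],[0,0,0,0],[0,0,0,0],[0,0,0,0],[0,0,0,0],[0,0,0,0]]' 16 30
python3 -m inch '[[0,0,-0.2,0],[0,0,-0.6,0],[0,0,-1,0],[0,0,-1,0]]'
python3 -m inch '[[0.07,-0.4,0,0],[0.15,-0.8,0,0],[0.23,-1,0,0],[0.23,-1,0,0]]'
python3 -m inch '[[0,-0.4,0,0],[0,-0.8,0,0],[0,-1,0,0],[0,-1,0,0]]' >/dev/null
python3 -m inch '[[0,-0.3,0,0],[0,-0.635,0,0],[0,-0.635,0.15,0],[0,-0.635,0.28,0],[0,-0.635,0.28,0],[0,-0.635,0.28,0]]'
```

```text
clock: 31.5
tool_pos: [0.4629, 0.0363, 0.0084]
tcp_rot: [-0.001, -0.0, 1.0, -0.0]
force: [-0.4, -0.9, -0.1]
width: 0.044
finger_force: 0.0
clock: 32.1
tool_pos: [0.4639, 0.0365, 0.0097]
tcp_rot: [0.001, -0.0, 1.0, 0.0]
force: [-1.4, -1.0, 7.0]
width: 0.0241
finger_force: 29.7
clock: 32.5
tool_pos: [0.4663, 0.0367, 0.1133]
tcp_rot: [0.004, -0.0, 1.0, 0.001]
force: [-0.0, -0.4, 0.2]
width: 0.024
finger_force: 29.6
clock: 32.9
tool_pos: [0.4389, -0.0664, 0.1088]
tcp_rot: [-0.0, 0.002, 1.0, -0.0]
force: [0.2, 0.4, -0.1]
width: 0.0241
finger_force: 29.6
clock: 33.9
tool_pos: [0.4403, -0.2256, 0.0803]
tcp_rot: [-0.001, -0.001, 1.0, 0.0]
force: [-1.8, 0.3, -0.0]
width: 0.0243
finger_force: 29.7
```

```bash
python3 -m inch '[[0,-0.005,0.03,0],[0,-0.005,0.03,0],[0,-0.005,0.03,0]]' >/dev/null
python3 -m inch '[[0,0,0,0],[0,0,0,0],[0,0,0,0],[0,0,0,0]]' 44
python3 -m inch '[[0,0,-0.3,0],[0,0.4,-0.3,0],[0,0.9,-0.3,0],[0,0.9,-0.3,0]]' >/dev/null
python3 -m inch '[[-0.1,0.4,0,0],[-0.185,0.9,0,0],[-0.185,0.99,0,0],[-0.185,0.99,0,0],[-0.185,0.99,0,0]]'
python3 look.py truffle_dark truffle_white screw_jar
```

```text
clock: 34.6
tool_pos: [0.4404, -0.2276, 0.0778]
tcp_rot: [0.0, -0.0, 1.0, 0.0]
force: [-0.3, 0.1, -0.2]
width: 0.0438
finger_force: 0.0
clock: 35.5
tool_pos: [0.4586, -0.0397, 0.1078]
tcp_rot: [-0.0, 0.0, 1.0, -0.0]
force: [-0.3, -0.6, -0.2]
width: 0.044
finger_force: 0.0
tcp [ 0.4586 -0.0397  0.1078] 35.5
scene truffle_dark 0.49 189 [ 0.455 -0.04   0.02 ] mid [ 0.457 -0.038  0.015]
scene screw_jar 0.59 2289 [ 0.427 -0.231  0.045] mid [ 0.439 -0.23   0.036]
top truffle_white 0.68 116 [ 0.441 -0.227  0.023] mid [ 0.441 -0.228  0.018]
top screw_jar 0.87 873 [ 0.44  -0.225  0.05 ] mid [ 0.44  -0.224  0.038]
```

```bash
python3 -m inch '[[0,0.025,0.3,0],[0,0.025,0.6,0],[0,0.025,0.9,0],[0,0.025,0.985,0],[0,0.025,0.985,0]]'
python3 -m inch '[[0,0,0,0],[0,0,0,0],[0,0,0,0],[0,0,0,0],[0,0,0,0],[0,0,0,0]]' 16 30
python3 -m inch '[[0,0,-0.2,0],[0,0,-0.6,0],[0,0,-1,0],[0,0,-1,0]]'
python3 -m inch '[[0.09,-0.4,0,0],[0.185,-0.8,0,0],[0.185,-1,0,0],[0.185,-1,0,0]]' >/dev/null
python3 -m inch '[[0,-0.4,0,0],[0,-0.8,0,0],[0,-0.9,0.15,0],[0,-0.9,0.3,0],[0,-0.9,0.3,0],[0,-0.9,0.3,0]]'
```

```text
clock: 36.4
tool_pos: [0.4579, -0.0365, 0.0085]
tcp_rot: [-0.001, 0.0, 1.0, -0.0]
force: [-0.1, -0.1, -0.4]
width: 0.0438
finger_force: 0.0
clock: 37.0
tool_pos: [0.4598, -0.0361, 0.0104]
tcp_rot: [0.001, -0.0, 1.0, 0.0]
force: [-1.0, -1.3, 8.1]
width: 0.0239
finger_force: 30.1
clock: 37.4
tool_pos: [0.4617, -0.0362, 0.1138]
tcp_rot: [0.004, -0.0, 1.0, 0.001]
force: [-0.1, 0.1, 0.5]
width: 0.0233
finger_force: 29.6
clock: 38.4
tool_pos: [0.4404, -0.2251, 0.0792]
tcp_rot: [-0.0, -0.001, 1.0, 0.0]
force: [-0.2, -0.2, -0.7]
width: 0.024
finger_force: 29.7
```

```bash
python3 -m inch '[[0,-0.01,0.01,0],[0,-0.01,0.01,0]]' >/dev/null
python3 -m inch '[[0,0,0,0],[0,0,0,0],[0,0,0,0],[0,0,0,0]]' 44
python3 -m inch '[[0,0,-0.3,0],[0,0.4,-0.3,0],[0,0.8,-0.3,0],[0,0.8,-0.3,0]]' 78 >/dev/null
python3 -m inch '[[-0.1,0.4,0.2,0],[-0.2,0.8,0.35,0],[-0.2,0.81,0.35,0],[-0.2,0.81,0.35,0]]'
python3 look.py truffle_dark truffle_white screw_lid
python3 -c "
from h import *
im,d=r.capture('top');s,_=r.capture('scene')
W=np.zeros((400,800,3),np.uint8);W[:,:400]=cv2.resize(im[260:310,374:424],(400,400),interpolation=2);W[:,400:]=cv2.resize(s[340:420,316:396],(400,400),interpolation=2);cv2.imwrite('pics/jar.png',W)
print(r.get_state()['joints'])"
```

```text
clock: 39.0
tool_pos: [0.4404, -0.2271, 0.0784]
tcp_rot: [0.0, -0.0, 1.0, -0.0]
force: [-0.1, -0.3, 0.5]
width: 0.0441
finger_force: 0.0
clock: 39.8
tool_pos: [0.4602, -0.0657, 0.0729]
tcp_rot: [-0.0, -0.001, 1.0, -0.0]
force: [-1.1, -1.3, 0.4]
width: 0.0777
finger_force: 0.0
tcp [ 0.4602 -0.0657  0.0729] 39.8
scene screw_lid 0.7 521 [ 0.528 -0.084  0.013] mid [ 0.527 -0.078  0.024]
[-0.40915166  0.39994043  0.55528795  2.15759759 -0.33841943  0.6670061
  1.95022757]
```

View pics/jar.png

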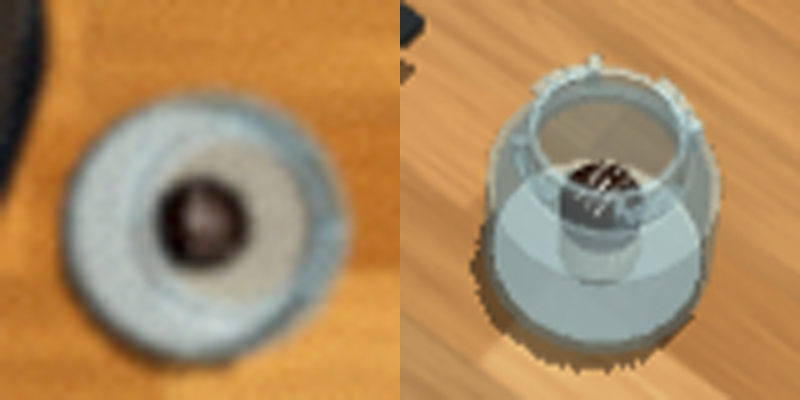

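```bash
python3 -m inch '[[0,0,0,0.04],[0,0,0,0.08],[0,0,0,0.11],[0,0,0,0.11]]'
python3 -c "
from workcell import r
print(r.get_state()['joints'])"
```

```text
clock: 40.7
tool_pos: [0.4603, -0.0661, 0.0733]
tcp_rot: [-0.0, 0.172, 0.985, -0.0]
force: [-1.2, 0.0, -0.8]
width: 0.0779
finger_force: 0.0
[-0.4812457   0.41981945  0.64917825  2.16158452 -0.4028232   0.6788492
  1.66945459]
```

```bash
python3 -m inch '[[-0.35,0.13,0,0],[-0.702,0.264,0,0],[-0.702,0.264,0,0],[-0.702,0.264,0,0]]'
python3 -m inch '[[0,0,0.3,0],[0,0,0.5,0],[0,0,0.6,0],[0,0,0.68,0],[0,0,0.72,0],[0,0,0.72,0]]'
python3 -m inch '[[0,0,0,0],[0,0,0,0],[0,0,0,0],[0,0,0,0],[0,0,0,0],[0,0,0,0]]' 58 40
```

```text
clock: 41.1
tool_pos: [0.5354, -0.0652, 0.0729]
tcp_rot: [-0.0, 0.17, 0.985, -0.0]
force: [0.1, -0.0, -0.6]
width: 0.0779
finger_force: 0.0
clock: 41.7
tool_pos: [0.5352, -0.0651, 0.0014]
tcp_rot: [-0.0, 0.172, 0.985, 0.0]
force: [0.1, 0.4, -0.6]
width: 0.0782
finger_force: 0.0
clock: 42.3
tool_pos: [0.5357, -0.0651, 0.0026]
tcp_rot: [0.001, 0.172, 0.985, 0.0]
force: [-3.0, 0.5, 8.0]
width: 0.0649
finger_force: 42.0
```

```bash
python3 -m inch '[[0,0,-0.1,0],[0,0,-0.3,0],[0,0,-0.5,0],[0,0,-0.5,0]]' 58 50
python3 -m inch '[[0.28,-0.1,0,0],[0.56,-0.2,0,0],[0.85,-0.305,0,0],[0.85,-0.305,0,0],[0.85,-0.305,0,0]]'
python3 -m inch '[[0,0,-0.2,0.04],[0,0,-0.4,0.08],[0,0,-0.6,0.12],[0,0,-0.6,0.16],[0,0,-0.6,0.2],[0,0,-0.6,0.22],[0,0,-0.6,0.22]]'
python3 -m inch '[[-0.23,-0.14,0,0],[-0.46,-0.28,0,0],[-0.687,-0.425,0,0],[-0.687,-0.425,0,0]]' >/dev/null
python3 -m inch '[[-0.23,-0.14,0,0],[-0.46,-0.28,0,0],[-0.687,-0.425,0,0],[-0.687,-0.425,0,0],[-0.687,-0.425,0,0]]'
python3 - <<'E'
from h import *
print(r.get_state()['joints'].round(2))
for c in("scene","top"):
    im,d=r.capture(c);A=pts(c,d,d>0);C=im[d>0].astype(int)
    if c=="scene": cv2.imwrite("pics/sl.png",cv2.resize(im[290:440,270:470],None,fx=3,fy=3,interpolation=2))
    q=A[(np.hypot(A[:,0]-.4405,A[:,1]+.2265)<.06)&(A[:,2]>.1)&(A[:,2]<.14)&(C[:,2]-C[:,0]>40)]
    if len(q)>20: print(c,len(q),q.mean(0),np.percentile(q,[2,98],0))
E
```

```text
clock: 42.7
tool_pos: [0.5372, -0.0653, 0.0542]
tcp_rot: [0.002, 0.172, 0.985, 0.0]
force: [0.5, 0.1, -0.4]
width: 0.0642
finger_force: 55.1
clock: 43.2
tool_pos: [0.4451, -0.0647, 0.0515]
tcp_rot: [0.0, 0.172, 0.985, 0.0]
force: [0.1, 0.6, -0.2]
width: 0.0642
finger_force: 55.1
clock: 43.9
tool_pos: [0.4463, -0.0648, 0.1115]
tcp_rot: [0.001, 0.495, 0.869, -0.0]
force: [0.4, 0.0, -0.8]
width: 0.0643
finger_force: 55.4
clock: 44.8
tool_pos: [0.4421, -0.2265, 0.1111]
tcp_rot: [-0.0, 0.495, 0.869, -0.0]
force: [0.4, 0.1, -1.6]
width: 0.0643
finger_force: 55.4
[-0.3   0.46  0.87  2.07 -0.48  0.83  1.4 ]
scene 728 [ 0.43679027 -0.23242296  0.12077387] [[ 0.40879015 -0.25954075  0.10953562]
 [ 0.46981493 -0.19726532  0.12488793]]
top 189 [ 0.44103489 -0.20382108  0.12429328] [[ 0.41958975 -0.21365141  0.12135473]
 [ 0.4698731  -0.19494693  0.12902747]]
```

View pics/sl.png

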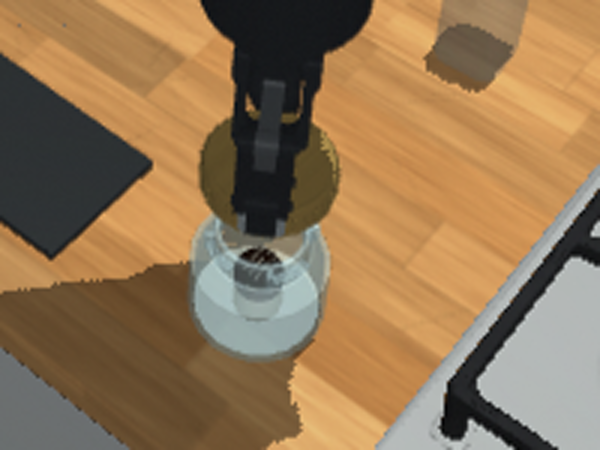

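Lid level over the jar. Lowering it in steps until contact.

```bash
python3 -m inch '[[0.007,-0.013,0.15,0],[0.007,-0.013,0.3,0],[0.007,-0.013,0.36,0],[0.007,-0.013,0.36,0],[0.007,-0.013,0.36,0]]'
python3 -m inch '[[0,0,0.015,0],[0,0,0.03,0],[0,0,0.03,0],[0,0,0.03,0]]'
python3 -m inch '[[0,0,0.015,0],[0,0,0.02,0],[0,0,0.02,0]]'
```

```text
clock: 45.4
tool_pos: [0.4404, -0.2265, 0.0753]
tcp_rot: [-0.0, 0.495, 0.869, -0.0]
force: [0.5, 0.2, 0.1]
width: 0.064
finger_force: 55.4
clock: 45.8
tool_pos: [0.4404, -0.2265, 0.0724]
tcp_rot: [0.0, 0.495, 0.869, 0.0]
force: [-0.3, -0.8, -0.7]
width: 0.0641
finger_force: 55.4
clock: 46.1
tool_pos: [0.4403, -0.2265, 0.0702]
tcp_rot: [-0.0, 0.495, 0.869, -0.0]
force: [-0.3, 0.0, -0.8]
width: 0.0638
finger_force: 55.4
```

```bash
python3 -m inch '[[0,0,0.01,0],[0,0,0.02,0],[0,0,0.02,0],[0,0,0.02,0]]'
python3 -m inch '[[0,0,0.01,0],[0,0,0.02,0],[0,0,0.02,0]]'
```

```text
clock: 46.5
tool_pos: [0.4405, -0.2266, 0.0689]
tcp_rot: [0.0, 0.495, 0.869, 0.0]
force: [-2.7, 2.5, 9.9]
width: 0.0645
finger_force: 56.7
clock: 46.8
tool_pos: [0.4406, -0.2267, 0.0684]
tcp_rot: [0.0, 0.496, 0.869, 0.001]
force: [-8.7, 6.1, 34.9]
width: 0.0641
finger_force: 59.4
```

```bash
python3 -m inch '[[0,0,-0.013,0],[0,0,-0.013,-0.02],[0,0,-0.013,-0.04],[0,0,-0.013,-0.06],[0,0,-0.013,-0.06]]'
python3 -m inch '[[0,0,0.0,-0.03],[0,0,0,-0.06],[0,0,0,-0.06]]'
python3 -m inch '[[0,0,0.0,-0.03],[0,0,0,-0.06],[0,0,0,-0.06]]'
```

```text
clock: 47.3
tool_pos: [0.4416, -0.2272, 0.0684]
tcp_rot: [0.001, 0.411, 0.912, 0.0]
force: [1.7, 0.4, 5.4]
width: 0.064
finger_force: 56.1
clock: 47.6
tool_pos: [0.4403, -0.2265, 0.0675]
tcp_rot: [-0.0, 0.323, 0.946, 0.0]
force: [1.0, 0.0, -0.4]
width: 0.0638
finger_force: 55.4
clock: 47.9
tool_pos: [0.4402, -0.2265, 0.0675]
tcp_rot: [-0.0, 0.234, 0.972, 0.0]
force: [0.2, -0.2, -0.5]
width: 0.0642
finger_force: 55.4
```

```bash
python3 -m inch '[[0,0,0.01,0],[0,0,0.02,0],[0,0,0.03,0],[0,0,0.03,0]]'
python3 -c "
from workcell import r
s=r.get_state();print(s['wrist_torque'],s['force'])"
```

```text
clock: 48.3
tool_pos: [0.4403, -0.2264, 0.0644]
tcp_rot: [-0.0, 0.234, 0.972, -0.0]
force: [-0.0, 0.3, -1.3]
width: 0.0642
finger_force: 55.4
[-0.00951462 -0.01733743 -0.04125561] [-0.04261151  0.25087763 -1.3490495 ]
```

```bash
python3 -m inch '[[0,0,0.01,0],[0,0,0.02,0],[0,0,0.03,0],[0,0,0.03,0]]'
python3 -m inch '[[0,0,0.01,0],[0,0,0.015,0],[0,0,0.015,0]]'
```

```text
clock: 48.7
tool_pos: [0.4403, -0.2265, 0.0615]
tcp_rot: [-0.0, 0.233, 0.972, 0.0]
force: [0.5, 0.4, -1.0]
width: 0.0638
finger_force: 55.4
clock: 49.0
tool_pos: [0.4404, -0.2266, 0.0606]
tcp_rot: [0.0, 0.233, 0.972, 0.0]
force: [-2.5, 2.0, 7.9]
width: 0.0641
finger_force: 56.5
```

At final height. Now turning clockwise to the stop.

```bash
T='from workcell import r
s=r.get_state();print("T",s["wrist_torque"].round(2),s["joints"][6])'
python3 -m inch '[[0,0,-0.005,0.03],[0,0,-0.005,0.07],[0,0,-0.005,0.11],[0,0,-0.005,0.11]]'; python3 -c "$T"
python3 -m inch '[[0,0,0,0.03],[0,0,0,0.06],[0,0,0,0.06]]'; python3 -c "$T"
python3 -m inch '[[0,0,0,0.03],[0,0,0,0.04],[0,0,0,0.04]]'; python3 -c "$T"
```

```text
clock: 49.4
tool_pos: [0.4407, -0.2267, 0.0607]
tcp_rot: [0.0, 0.398, 0.917, -0.0]
force: [-0.4, 0.4, 1.2]
width: 0.0642
finger_force: 55.8
T [-0.04  0.   -0.  ] 1.6461615366933569
clock: 49.7
tool_pos: [0.4406, -0.2267, 0.0607]
tcp_rot: [0.0, 0.481, 0.877, -0.0]
force: [0.1, -0.2, 2.9]
width: 0.0641
finger_force: 55.9
T [-0.05 -0.04 -0.08] 1.5020980076011392
clock: 50.0
tool_pos: [0.4405, -0.2266, 0.0607]
tcp_rot: [0.0, 0.534, 0.845, -0.0]
force: [0.2, 0.1, 4.2]
width: 0.064
finger_force: 55.9
T [ 0.06  0.09 -0.05] 1.4055286399257352
```

```bash
T='from workcell import r
s=r.get_state();print("T",s["wrist_torque"].round(2),s["tcp_rot"].round(3))'
python3 -m inch '[[0,0,0,0.02],[0,0,0,0.03],[0,0,0,0.03]]'|grep -E 'force|pos'; python3 -c "$T"
python3 -m inch '[[0,0,0,0.02],[0,0,0,0.03],[0,0,0,0.03]]'|grep -E 'force|pos'; python3 -c "$T"
python3 -m inch '[[0,0,0,0.02],[0,0,0,0.03],[0,0,0,0.03]]'|grep -E 'force|pos'; python3 -c "$T"
```

```text
tool_pos: [0.4405, -0.2266, 0.0607]
force: [-0.3, 1.2, 5.4]
finger_force: 56.0
T [0.08 0.04 0.01] [0.    0.574 0.819 0.   ]
tool_pos: [0.4405, -0.2266, 0.0607]
force: [-0.6, -0.2, 5.7]
finger_force: 56.1
T [ 0.11  0.07 -0.  ] [ 0.     0.612  0.791 -0.   ]
tool_pos: [0.4405, -0.2266, 0.0607]
force: [-0.2, 0.3, 6.8]
finger_force: 56.1
T [ 0.12  0.04 -0.01] [ 0.     0.649  0.761 -0.   ]
```

```bash
T='from workcell import r
s=r.get_state();print("T",s["wrist_torque"].round(2),s["tcp_rot"].round(3),s["joints"].round(2))'
python3 -m inch '[[0,0,0,0.01],[0,0,0,0.02],[0,0,0,0.02]]'|grep -E 'force|pos'; python3 -c "$T"
python3 -m inch '[[0,0,0,0.01],[0,0,0,0.02],[0,0,0,0.02]]'|grep -E 'force|pos'; python3 -c "$T"
python3 -m inch '[[0,0,0,0.01],[0,0,0,0.02],[0,0,0,0.02]]'|grep -E 'force|pos'; python3 -c "$T"
```

```text
tool_pos: [0.4405, -0.2266, 0.0607]
force: [-1.0, 0.2, 6.2]
finger_force: 56.1
T [ 0.2   0.04 -0.01] [0.    0.673 0.74  0.   ] [-0.3   0.58  0.91  2.11 -0.68  0.77  1.13]
tool_pos: [0.4405, -0.2266, 0.0607]
force: [-0.5, 1.1, 6.9]
finger_force: 56.1
T [ 0.16  0.08 -0.01] [0.    0.696 0.718 0.   ] [-0.31  0.59  0.92  2.11 -0.69  0.77  1.09]
tool_pos: [0.4409, -0.2265, 0.0607]
force: [1.4, 0.1, 5.5]
finger_force: 56.1
T [ 0.01 -0.24  0.83] [ 0.     0.718  0.696 -0.   ] [-0.32  0.6   0.94  2.11 -0.7   0.78  1.04]
```

```bash
T='from workcell import r
s=r.get_state();print("T",s["wrist_torque"].round(2),s["tcp_rot"].round(3),s["joints"].round(2))'
python3 -m inch '[[0,0,0,0.006],[0,0,0,0.012],[0,0,0,0.012]]'|grep -E 'force|pos'; python3 -c "$T"
python3 -m inch '[[0,0,-0.005,0],[0,0,-0.005,0],[0,0,-0.005,0],[0,0,-0.005,0]]' 80
python3 -m inch '[[0,0,-0.2,0],[0,0,-0.6,0],[0,0,-1,0],[0,0,-1,0]]' >/dev/null
python3 -m inch '[[-0.4,0,0,0],[-0.8,0,0,0],[-1,0,-0.2,0],[-1,0,-0.2,0],[-1,0,-0.2,0]]'
python3 - <<'E'
from h import *
im,d=r.capture("scene");t,dt=r.capture("top")
cv2.imwrite("pics/final.png",im)
for c,D,I in(("scene",d,im),("top",dt,t)):
    A=pts(c,D,D>0);C=I[D>0].astype(int)
    q=A[(np.hypot(A[:,0]-.4405,A[:,1]+.2265)<.033)&(A[:,2]>.055)&(A[:,2]<.1)&(C[:,2]-C[:,0]>40)];print(c,len(q),q.mean(0).round(4),np.percentile(q,[2,50,98],0).round(4).tolist())
E
python3 look.py pepper_grinder jar_cashew oil_bottle bail
```

```text
tool_pos: [0.4409, -0.2265, 0.0607]
force: [1.6, 0.6, 6.6]
finger_force: 56.1
T [-0.02 -0.2   1.73] [ 0.     0.73   0.684 -0.   ] [-0.33  0.61  0.95  2.11 -0.71  0.78  1.01]
clock: 52.5
tool_pos: [0.44, -0.2264, 0.0609]
tcp_rot: [-0.0, 0.731, 0.682, -0.0]
force: [-0.2, -1.2, 0.1]
width: 0.0802
finger_force: 0.0
clock: 53.4
tool_pos: [0.4332, -0.3261, 0.1805]
tcp_rot: [-0.0, 0.731, 0.682, 0.0]
force: [-0.3, 0.4, -0.2]
width: 0.0802
finger_force: 0.0
scene 1370 [ 0.4374 -0.2284  0.0714] [[0.409, -0.2576, 0.061], [0.437, -0.2285, 0.0719], [0.4684, -0.1984, 0.0747]]
top 799 [ 0.4407 -0.2261  0.0739] [[0.4116, -0.2548, 0.0705], [0.44, -0.226, 0.0739], [0.4705, -0.1971, 0.0774]]
tcp [ 0.4335 -0.3247  0.18  ] 53.5
scene pepper_grinder 0.64 1188 [ 0.665 -0.104  0.065] mid [ 0.674 -0.099  0.057]
scene jar_cashew 0.83 2948 [0.675 0.061 0.072] mid [0.689 0.073 0.055]
scene jar_cashew 0.63 1509 [ 0.435 -0.23   0.072] mid [ 0.438 -0.229  0.067]
scene bail 0.96 380 [0.449 0.197 0.114] mid [0.447 0.205 0.094]
scene bail 0.28 1771 [0.427 0.172 0.053] mid [0.436 0.187 0.072]
top pepper_grinder 0.68 487 [ 0.669 -0.093  0.108] mid [ 0.675 -0.094  0.066]
top pepper_grinder 0.49 1179 [0.447 0.204 0.095] mid [0.45  0.206 0.101]
top jar_cashew 0.58 1854 [0.68  0.077 0.096] mid [0.681 0.08  0.067]
top oil_bottle 0.67 788 [ 0.656 -0.213  0.117] mid [ 0.662 -0.218  0.093]
top oil_bottle 0.6 528 [0.443 0.174 0.08 ] mid [0.442 0.205 0.081]
top bail 0.56 196 [0.448 0.209 0.125] mid [0.447 0.205 0.109]
```

View pics/final.png

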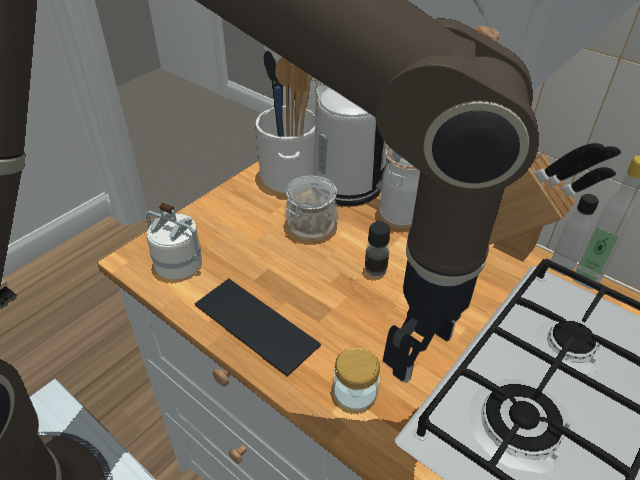

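The slate is empty, the bail stands upright between the saddles at (175,215), and the brass lid is down at (357,367) with its top at 74 mm, as it should be. The bystanders haven't moved.

```bash
python3 -c "
from workcell import r
print(r.job_done())"
```

```text
the job is handed in; nothing more can be done
None
```

The job is handed in: all three macarons are in the canister with its lid home and the bail snapped shut, and both truffles are in the glass jar with its brass lid screwed to the stop; the other things were left alone.

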